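# Clear the pasteuriser deck and tuck in the drip plate

### The job

Two finished bottles stand on the pasteuriser's drain deck: first set both down upright in the grey tote, without dropping them. Then lay the aluminium drip plate flat on the cleared deck and slide its long plain edge, over its whole width, under the hinged white splash flap and fully home against the stop, without lifting the flap. Finish while still holding the plate there, pressed flat on the deck with 10 N or more, and leave the beaker and the disinfectant bottle alone.

Things in the scene. Friction and masses are not known exactly. Their poses are not given: they have to be found in the camera images.
- machine: bench-top pasteuriser, fixed. Origin on the bench under its drain deck; x from the deck to the bath, y left along the flap. Deck: flat slab, top 30 mm up, x -115 to +135, y -130 to +130 mm. White splash flap above the deck's far end: lip at x +60, hinge at x +130, y -110 to +110 mm. Water bath: x +135 to +385 mm, 340 mm wide, 100 mm high
- deck: the drain deck's steel slab, fixed to the machine, same axes; origin at the middle of its flat top, at machine x +10 mm, 30 mm above the bench
- flap (a joint): turn of the splash flap about its far edge (rad): 0 lying level, as it starts, grows as the lip is lifted. It is a light, loose plate 4 mm thick (0.08 kg) that only gravity keeps down
- lip (a point): middle of the flap's near lower edge; with the flap down it is 8 mm above the deck, so the 4 mm plate passes under it
- stop (a point): middle of the stop's near face, at deck height: a ledge 7 mm high and 220 mm wide on the deck, hidden under the flap 30 mm beyond the lip (machine x +90 mm); same axes as the machine
- plate: drip plate, loose, aluminium, 0.28 kg nominal: flat, 120 (x) by 160 (y) by 4 mm, with an upright rib 10 mm thick (x), 100 mm long (y), mid-plane at x -40 mm, top 36 mm above the underside. Origin: centre of the underside, z up. The long edge at +x, 100 mm beyond the rib, is the plain edge to tuck. Starts flat on the bench
- rib (a point): middle of the top of the plate's rib, 36 mm above the plate's underside; to hold by, closing along the plate's x
- edge_left (a point): left (+y) end of the plate's plain edge, on its underside
- edge_right (a point): right (-y) end of the plate's plain edge, on its underside
- bottle_a: finished, sealed milk bottle, clear with a paper band and white cap: body 50 mm in diameter, shoulder from 75 mm up, cap 36 mm in diameter from 86 to 110 mm up (its top); 0.14 kg nominal. Origin: centre of the underside, z up along the bottle. Starts upright on the drain deck, in its left (+y) half.
- bottle_b: finished, sealed milk bottle, clear with a paper band and white cap: body 50 mm in diameter, shoulder from 75 mm up, cap 36 mm in diameter from 86 to 110 mm up (its top); 0.14 kg nominal. Origin: centre of the underside, z up along the bottle. Starts upright on the drain deck, in its right (-y) half.
- tote: open grey plastic tote, loose, 240 mm (x) by 170 mm (y) outside, 70 mm high, walls and floor 4 mm, 0.7 kg; origin: centre of its underside. On the bench at one side of the deck, with the plate at the other; which side varies
- beaker: open steel beaker, 72 mm across, 90 mm high; bystander
- disinfectant: closed white bottle, 68 mm across, 170 mm high; bystander

How it is judged (in metres and radians):
On the way, in this order (a step that is already met when the one before it is completed fails the run):
1. both bottles stand in the tote, let go (x of bottle_a in the frame of tote between -0.116 and 0.116 m and y of bottle_a in the frame of tote between -0.081 and 0.081 m and z of bottle_a in the frame of tote between -0.005 and 0.015 m and angle between each of bottle_a, bottle_b's own z axis and vertical below 0.15 rad and linear speed of each of bottle_a, bottle_b below 0.05 m/s and contact force between the fingers and bottle_a below 0.1 N and x of bottle_b in the frame of tote between -0.116 and 0.116 m and y of bottle_b in the frame of tote between -0.081 and 0.081 m and z of bottle_b in the frame of tote between -0.005 and 0.015 m and contact force between the fingers and bottle_b below 0.1 N), for 0.2 s.
2. the plate lies flat on the deck, its edge under the flap and home at the stop (x of each of edge_left, edge_right in the frame of stop above -0.008 m and y of edge_left in the frame of stop between -0.108 and 0.108 m and z of edge_left in the frame of stop between -0.003 and 0.003 m and y of edge_right in the frame of stop between -0.108 and 0.108 m and z of edge_right in the frame of stop between -0.003 and 0.003 m and angle between plate's own z axis and vertical below 0.04 rad and value of joint flap below 0.05 rad), for 0.2 s.
At the end, for the whole second after the job is handed in: Bottles let go, upright (0.15 rad) on the tote floor. Both ends of the plate's plain edge within 8 mm of the stop, 108 mm of its middle, 3 mm of deck height; plate level (0.04 rad); flap under 0.05 rad. Fingers bear on the plate (over 4 N), it presses the deck with over 8 N, all at rest (all of step 1 and all of step 2 and contact force between plate and deck above 8 N and contact force between the fingers and plate above 4 N and linear speed of plate below 0.02 m/s); the arm keeps its last pose, push and grip.
It fails at once if the splash flap is lifted (turned more than 0.1 rad, about 7 mm at its lip) (value of joint flap above 0.1 rad).
It fails at once if bottle A is dropped, thrown or knocked flying (over 0.8 m/s out of the fingers) (contact force between the fingers and bottle_a below 0.1 N and linear speed of bottle_a above 0.8 m/s).
It fails at once if bottle B is dropped, thrown or knocked flying (over 0.8 m/s out of the fingers) (contact force between the fingers and bottle_b below 0.1 N and linear speed of bottle_b above 0.8 m/s).
It fails at once if the beaker or the disinfectant bottle is moved more than 30 mm (distance of any of beaker, disinfectant from where it was at the start of the episode above 0.03 m).
It also fails if it takes over 72 s, if anything falls off the work surface, if the arm or the gripper's body presses on something with over 40 N, if the wrist force passes 120 N, or if a joint passes its speed limit or range.

### The arm

A 6-joint arm with a two-finger parallel gripper is mounted at the origin on the work surface. World frame = base frame: x ahead of the robot, y to its left, z up, the work surface at z = 0. Lengths are in mm, angles in rad, forces in N, time in s.
With the tool pointing down it reaches from about 275 to 825 mm from the base axis. Payload 4.9 kg.
Tool frame: the origin (TCP) lies at the very end of the fingers, on their centre line; the grasp point (between the pads) lies 19 mm behind it; z points along the fingers, y is the direction in which the jaws open and shut (so a half turn about z gives the same grasp; the last joint's range is limited). The gripper opens to 85 mm and grips with 20 to 120 N. Pads are 22 mm wide; open, the fingers measure 114 mm over their backs; the gripper's body (76 mm by 85 mm) begins 54 mm behind the grasp point. The pads swing forward as they close: fully open they stand 13 mm farther back than shut.
Start: joints at [-1.387, 0.326, -0.193, 1.052, 0, 1.437], TCP at [171.875, -522.473, 231.281] pointing down, gripper open.
Joint ranges: [-2.65, 2.65], [-0.97, 1.79], [-1.3, 1.35], [-1.93, 2.1], [-1.47, 1.37], [-3.14, 3.14]. Speed limits (rad/s): [2.57, 2.57, 3.14, 3.14, 3.14, 3.14].

### API

Orientations are given as [roll, pitch, yaw] about the fixed x, y, z axes, in that order (R = Rz(yaw) Ry(pitch) Rx(roll)).
In Python, from bench import bot, solve_ik, imaging gives the robot as it stands. Calls block until the motion is done:
- bot.move_ptp(position, orientation): joint-space move of the TCP to a pose.
- bot.movel(position, rot=None, max_speed=150, threshold=None): straight line of the TCP; rot=None keeps the orientation; max_speed is the mean speed in mm/s. With threshold (N) it stops when the force on the tool has changed by that much, and returns True; else False.
- bot.move_j(angles): joint-space move.
- bot.grip(opening, effort=None): opening from 0.0 (shut) to 1.0 (fully open); effort is the grip in N (None keeps the last); returns when the fingers have stopped.
- bot.dwell(seconds).
- solve_ik(position, orientation): joint angles nearest the present ones, or None.
- bot.get_state(): the state.
- imaging.capture(name): name is "scene" or "side" or "wrist"; returns the picture (384x512x3 uint8, blue, green, red); there is no depth.
- imaging.camera_model(name): a dict with "K" (3x3 intrinsics, pixels), "position" and "rotation" of the camera in the world. Camera axes: x right, y up, looking along -z (the intrinsics and any distortion apply to the point x, -y, -z); pixel columns grow to the right and rows downward; lengths in mm; the calibration is good to about 2 mm. A picture is of the moment at which its call begins: read the wrist's pose just before it. camera_model takes no time and is no camera call; for the wrist camera it gives the pose at the moment of the call.
A pose or a line that the arm cannot do raises bot.IKError and nothing moves.
- bot.sign_off(): hands the job in, once; it reports no verdict.
The state is a dict: "t": time; "qpos": joint angles; "joint_velocities": joint speeds; "effort": joint torques, N m; "tcp_pos": TCP position; "orientation": TCP orientation; "contact_force": force on the tool from outside, world axes, zero at the start; "wrist_torque": the same for the moment, N m; "opening": opening from 0.0 (shut) to 1.0 (fully open).
Only numpy, scipy, OpenCV 4.12 (cv2) and the standard library are available. Lean on these libraries where they do the work, as an engineer would, in place of code of your own. Each camera call takes 0.05 s, during which the arm holds its last target. There are 200 camera calls.

## Working session

There is one attempt and no reset: what is moved stays moved. The work goes in short steps, each a Python script; the robot and the scene stay as the last script left them, time stands still between calls to the robot, and variables do not carry over. Pictures are saved under pics/ and viewed, about 8 in all and at most 12, crops included, and the job is handed in when it is done.

```bash
ls; mkdir -p pics; python3 - <<'E'
from bench import bot, solve_ik, imaging
import cv2, numpy as np
for n in ("scene","side"):
    im=imaging.capture(n); cv2.imwrite(f"pics/{n}0.png",cv2.resize(im,(800,600),interpolation=cv2.INTER_CUBIC)); cv2.imwrite(f"pics/{n}0raw.png",im)
    m=imaging.camera_model(n); print(n,{k:(np.round(v,3).tolist() if not isinstance(v,str) else v) for k,v in m.items()})
print(bot.get_state())
E
```

```text
pics
scene {'K': [[447.38, 0.0, 249.159], [0.0, 447.38, 199.834], [0.0, 0.0, 1.0]], 'position': [1083.253, -578.926, 1074.895], 'rotation': [0.657, -0.007, 0.712]}
side {'K': [[403.057, 0.0, 253.203], [0.0, 403.057, 183.545], [0.0, 0.0, 1.0]], 'position': [294.309, 909.174, 988.561], 'rotation': [0.798, -0.003, -2.863]}
{'t': 0.1, 'qpos': array([-1.38720950e+00,  3.26894863e-01, -1.93486571e-01,  1.05203139e+00,
        2.81484292e-05,  1.43656556e+00]), 'joint_velocities': array([-0.00083055, -0.00095245,  0.00076753,  0.00117039, -0.00059794,
       -0.00121137]), 'effort': array([ 1.35406710e-03, -4.44239080e+01,  2.63037783e+01,  7.89992278e-03,
       -3.59794933e-05,  2.51127481e-06]), 'tcp_pos': array([ 171.77604425, -521.9229434 ,  230.56547243]), 'orientation': array([-3.13999446e+00, -2.44227908e-04,  3.17817376e-01]), 'contact_force': array([-0.11709833,  1.01490101, -0.28273065]), 'wrist_torque': array([ 0.03019198,  0.00533123, -0.01577194]), 'opening': 0.9982325976664906}
```

View pics/scene0.png

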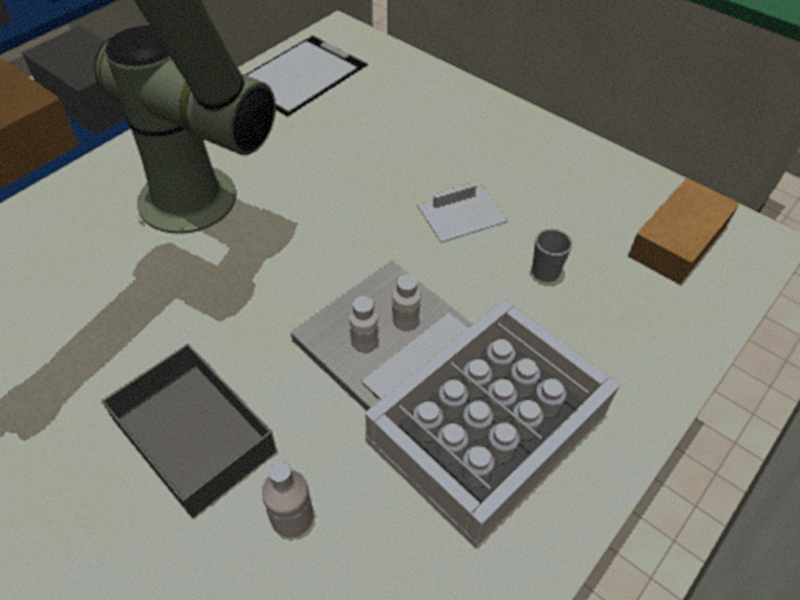

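View pics/side0.png

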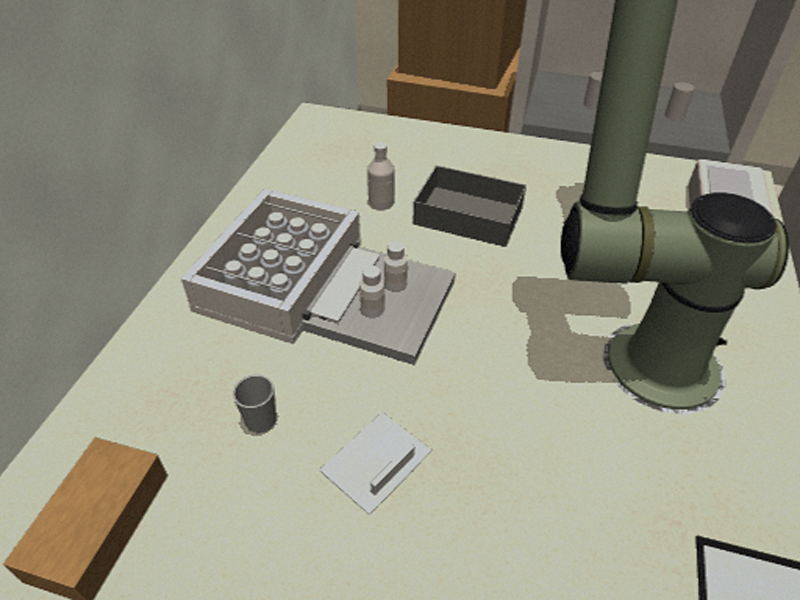

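Scene: machine in the centre (deck at about (390,330)/800), tote at the robot's right (190,430), plate at its left (462,212); bottles at (363,325) and (406,300). I'm enlarging the crops to read corners.

```bash
python3 - <<'E'
import cv2
a=cv2.imread("pics/scene0raw.png"); b=cv2.imread("pics/side0raw.png")
# raw crop windows
cv2.imwrite("pics/c1.png",cv2.resize(a[110:350,60:380],(800,600),interpolation=cv2.INTER_CUBIC))
cv2.imwrite("pics/c2.png",cv2.resize(b[90:330,105:345][:, :],(600,600),interpolation=cv2.INTER_CUBIC))
E
```

```text
(no output)
```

View pics/c1.png

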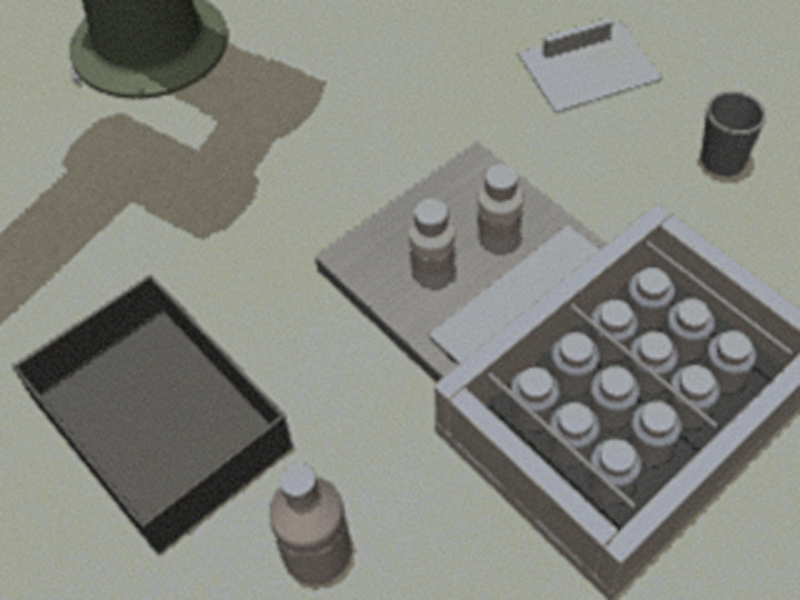

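View pics/c2.png

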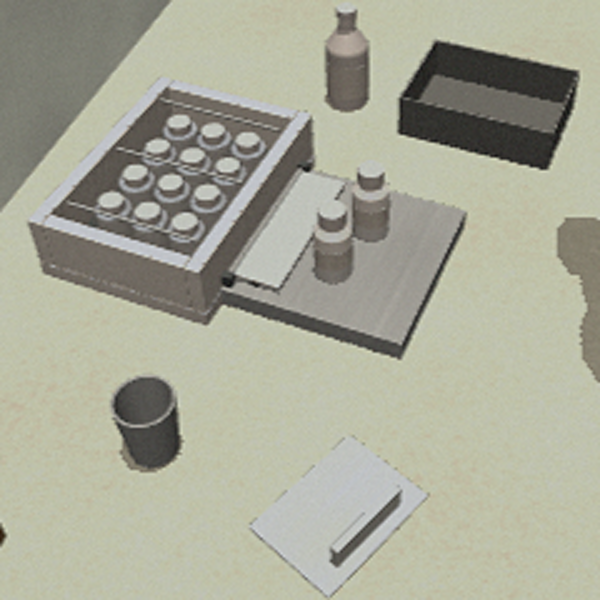

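```bash
cat > fit.py <<'E'
import numpy as np
from scipy.spatial.transform import Rotation as R
from scipy.optimize import least_squares
def proj(cam,P):
    p=R.from_euler('xyz',cam['rotation']).inv().apply(np.atleast_2d(P)-np.array(cam['position']))
    q=np.c_[p[:,0]/-p[:,2],-p[:,1]/-p[:,2]]; K=np.array(cam['K']); return q@K[:2,:2].T+K[:2,2]
def fit(obs,x0,cams):
    """obs: list of (cam, local xyz, raw pixel); pose x,y,yaw on bench"""
    def res(v):
        Q=R.from_euler('z',v[2])
        return np.concatenate([(proj(cams[c],Q.apply(l)+[v[0],v[1],0])-px).ravel() for c,l,px in obs])
    s=least_squares(res,x0,loss='soft_l1',x_scale=[10,10,.1]); r=res(s.x).reshape(-1,2)
    return s.x,r
E
python3 - <<'E'
from fit import *; from bench import imaging
cams={n:imaging.camera_model(n) for n in("scene","side")}
off={"scene":(60,110),"side":(105,90)}
def O(c,l,px): return (c,l,(np.array(px)+.5)/2.5-.5+off[c])
S,D="scene","side"
m=[O(S,(-115,130,30),(478,143)),O(S,(-115,-130,30),(318,262)),O(S,(135,170,100),(662,208)),O(S,(135,-170,100),(438,390)),O(S,(385,-170,100),(612,552)),O(S,(60,110,42),(572,228)),O(S,(60,-110,42),(432,336)),
 O(D,(135,170,100),(195,268)),O(D,(135,-170,100),(313,115)),O(D,(385,-170,100),(165,82)),O(D,(385,170,100),(32,220)),O(D,(-115,130,30),(402,345)),O(D,(-115,-130,30),(467,211)),O(D,(60,110,42),(278,288))]
p=[O(S,(60,80,4),(660,76)),O(S,(60,-80,4),(557,108)),O(S,(-60,80,4),(620,22)),O(S,(-60,-80,4),(519,55)),
 O(D,(60,80,4),(250,524)),O(D,(60,-80,4),(349,437)),O(D,(-60,-80,4),(428,494)),O(D,(-60,80,4),(330,596))]
t=lambda a:[O(S,(a*120,b*85,70),px) for a,b,px in [(-1,1,(150,277)),(-1,-1,(15,367)),(1,1,(287,418)),(1,-1,(147,525))]]
T=t(1)+[O(D,(120,-85,70),(437,41)),O(D,(-120,-85,70),(578,71)),O(D,(120,85,70),(402,97)),O(D,(-120,85,70),(548,137))]
for n,o in (("machine",m),("plate",p),("tote",T)):
    x,r=fit(o,[500,0,0],cams); print(n,x.round(3),"\n",r.round(1).tolist())
for n,z,a,b in (("A",140,(502,176),(332,209)),("B",140,(432,210),(370,170)),("disinf",170,(298,472),(347,10)),("beaker",90,(735,112),(145,398))):
    o=[O(S,(0,0,z),a),O(D,(0,0,z),b)]; x,r=fit(o,[500,0,0],cams); print(n,x[:2].round(1),r.round(1).tolist())
E
```

```text
machine [ 5.79257e+02 -1.56400e+00 -1.09000e-01] 
 [[0.1, -0.7], [-1.7, -2.9], [-1.8, -1.6], [-3.2, -1.9], [1.6, 5.7], [-1.5, -1.1], [-2.1, -0.8], [-0.1, 1.1], [-0.6, -0.9], [-1.8, -3.2], [-3.3, -1.2], [-2.1, -0.2], [-1.1, -0.0], [-1.2, -0.5]]
plate [ 4.84623e+02  3.62242e+02 -4.48000e-01] 
 [[0.2, 0.3], [-1.3, 1.1], [-0.6, -0.3], [-1.4, -1.1], [-0.9, 1.0], [-0.3, -1.4], [0.0, 0.1], [-0.5, 0.5]]
tote [ 4.70618e+02 -3.65715e+02 -9.40000e-02] 
 [[0.7, -1.6], [-1.0, -0.4], [0.1, -1.1], [-1.4, 0.8], [-2.2, -0.5], [-0.6, 0.1], [-2.7, 0.4], [0.7, -1.0]]
A [593.5  42.6] [[-0.6, -0.3], [-0.9, 0.0]]
B [568.1 -42.4] [[-0.4, -0.3], [-0.6, -0.1]]
disinf [ 693.3 -353.2] [[-0.2, -0.1], [-0.4, 0.1]]
beaker [714.7 338.2] [[-0.7, -0.1], [-0.7, -0.0]]
```

RPY convention confirmed; object sizes fit within about 1 px (2–3 mm). I'll refine from above with the wrist camera.

```bash
python3 - <<'E'
from bench import bot, imaging; import cv2, numpy as np, pickle
bot.move_ptp([540,0,360],[np.pi,0,np.pi/2-.109])
bot.dwell(.3); m=imaging.camera_model("wrist"); im=imaging.capture("wrist")
pickle.dump(m,open("w1.pkl","wb")); cv2.imwrite("pics/w1.png",cv2.resize(im,(800,600),interpolation=cv2.INTER_CUBIC)); cv2.imwrite("pics/w1raw.png",im)
s=bot.get_state(); print(s['t'],s['tcp_pos'],s['orientation'],m)
E
```

```text
2.775 [ 5.39997323e+02 -3.22602610e-01  3.59921504e+02] [-3.14145423e+00  2.59328158e-05  1.46123945e+00] {'K': array([[284.69745124,   0.        , 250.30606809],
       [  0.        , 284.69745124, 191.81270594],
       [  0.        ,   0.        ,   1.        ]]), 'position': array([547.13819721,  72.11474643, 503.42864851]), 'rotation': array([-0.29106084, -0.0003178 , -0.11103783])}
```

View pics/w1.png

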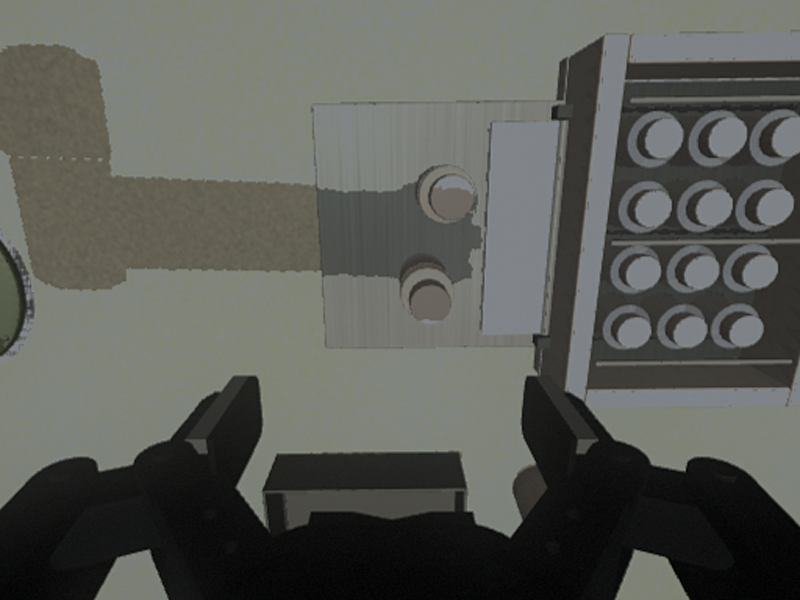

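Wrist view: deck corners (312,104), (326,348); lip (490,122)–(482,334); caps A (453,198) and B (431,300).

```bash
python3 - <<'E'
from fit import *; import pickle
c={"w":pickle.load(open("w1.pkl","rb"))}
O=lambda l,px:("w",l,(np.array(px)+.5)/1.5625-.5)
o=[O((-115,130,30),(312,104)),O((-115,-130,30),(326,348)),O((60,110,42),(490,122)),O((60,-110,42),(482,334)),O((135,170,100),(606,34)),O((135,-170,100),(565,402))]
x,r=fit(o,[580,0,-.1],c);print(x.round(3),r.round(1).tolist())
for px in((453,198),(431,300)):
    x,r=fit([O((0,0,140),px)],[580,0,0],c);print(x.round(1),r.round(1).tolist())
E
```

```text
[ 5.7831e+02 -7.1100e-01 -9.7000e-02] [[-0.1, -0.3], [0.5, 0.6], [1.3, -0.4], [0.0, 0.2], [-0.6, -0.8], [-0.6, 4.4]]
[593.5  42.9   0. ] [[-0.0, -0.0]]
[568.8 -39.9   0. ] [[-0.0, -0.0]]
```

```bash
cat > bottles.py <<'E'
from bench import bot, imaging; import numpy as np, cv2
from scipy.spatial.transform import Rotation as R
ori=[np.pi,0,np.pi/2-.1]
def pr(*a):
    s=bot.get_state(); print(*a,round(s['t'],2),s['tcp_pos'].round(1),s['contact_force'].round(1),round(s['opening'],3),flush=True)
def pick_place(b,tl,first=True):
    t=R.from_euler('z',-.094).apply([tl[0],tl[1],0])[:2]+[470.6,-365.7]
    bot.grip(.75,30)
    bot.move_ptp([*b,190],ori); hit=bot.movel([*b,118],max_speed=100,threshold=8); pr("down",hit)
    bot.grip(0,30); pr("gripped")
    bot.movel([*b,220],max_speed=120); pr("lifted")
    bot.move_ptp([*t,220],ori); pr("over")
    bot.movel([*t,105],max_speed=120)
    hit=bot.movel([*t,88],max_speed=25,threshold=3); pr("set",hit)
    bot.grip(.75); bot.dwell(.2); pr("open")
    bot.movel([*t,220],max_speed=150)
E
python3 - <<'E'
from bottles import *
pick_place((568.5,-40.5),(-60,0))
im=imaging.capture("scene"); cv2.imwrite("pics/s1.png",cv2.resize(im[100:340,40:360],(800,600),interpolation=cv2.INTER_CUBIC))
E
```

```text
down False 4.73 [569.2 -40.6 118.8] [ 0.3 -0.5  0.4] 0.75
gripped 5.1 [569.  -40.6 118.9] [-0.7  0.6  5.4] 0.406
lifted 6.1 [567.9 -40.4 219.1] [-0.1  0.3 -1.2] 0.405
over 7.44 [ 411.4 -359.3  219.9] [-0.1 -0.4 -1.9] 0.407
set True 9.07 [ 410.9 -360.1   92.5] [ 1.  -0.   3.2] 0.411
open 9.67 [ 410.3 -359.6   92.2] [ 0.4 -0.5  0.4] 0.747
```

View pics/s1.png

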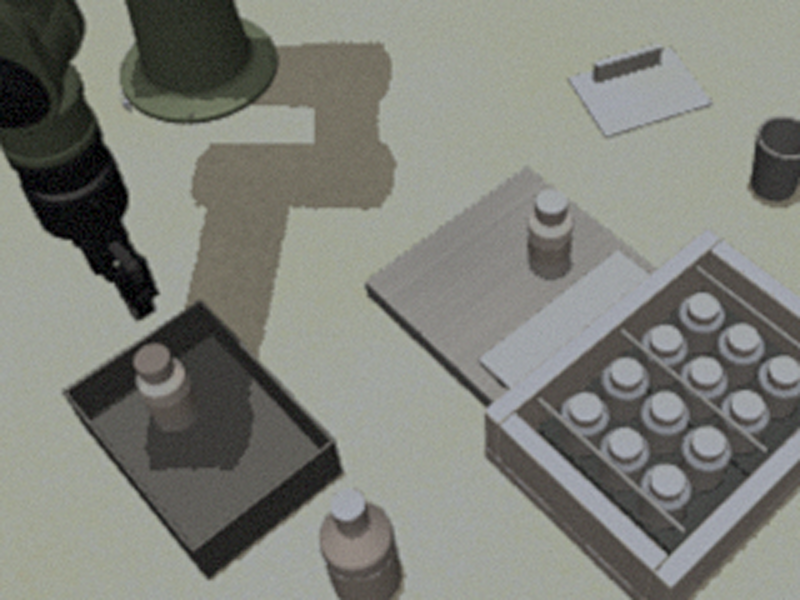

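Bottle B stands upright in the tote (158,390). Next is bottle A, then a look at the plate from above.

```bash
python3 - <<'E'
from bottles import *; import pickle
pick_place((593.5,42.8),(40,0))
im=imaging.capture("scene"); a=cv2.resize(im[200:340,40:180],(400,400))
bot.move_ptp([455,300,250],[np.pi,0,np.pi/2-.448]); bot.dwell(.3)
m=imaging.camera_model("wrist"); im=imaging.capture("wrist"); pickle.dump(m,open("w2.pkl","wb"))
cv2.imwrite("pics/w2.png",cv2.resize(im,(800,600),interpolation=cv2.INTER_CUBIC)); cv2.imwrite("pics/s2.png",a)
pr()
E
```

```text
down False 13.43 [594.   42.6 118.6] [ 0.7 -0.3  0.1] 0.751
gripped 13.78 [594.   42.8 118.9] [-1.4  0.2  5.3] 0.409
lifted 14.78 [592.9  42.8 219. ] [-0.2 -0.6 -2.2] 0.409
over 16.33 [ 511.  -368.3  220. ] [ 0.5  0.7 -1. ] 0.407
set True 17.96 [ 509.9 -369.4   92.7] [-1.4 -0.6  4.1] 0.408
open 18.55 [ 509.8 -368.9   92.1] [ 0.1 -0.  -0.6] 0.753
22.34 [455.2 299.8 250. ] [ 1.2 -0.7  0.4] 0.751
```

View pics/w2.png

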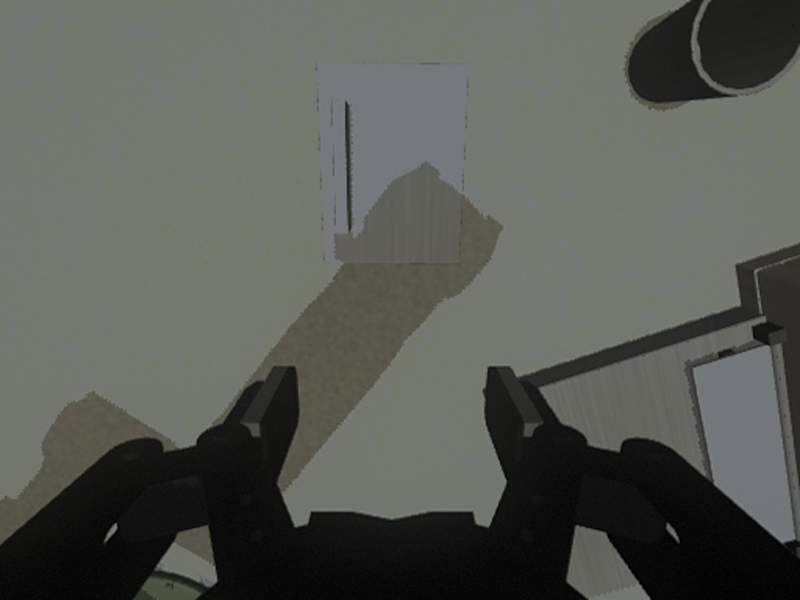

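View pics/s2.png

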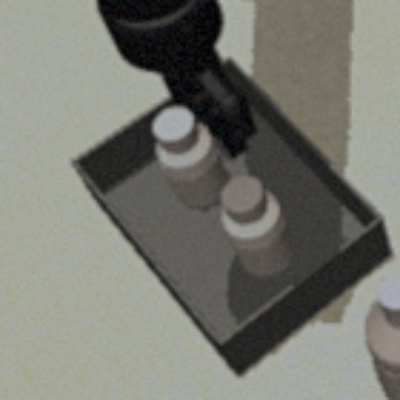

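```bash
python3 - <<'E'
from fit import *; import pickle
from bottles import *
c={"w":pickle.load(open("w2.pkl","rb"))}
O=lambda l,px:("w",l,(np.array(px)+.5)/1.5625-.5)
o=[O((-60,80,4),(317,65)),O((60,80,4),(468,64)),O((60,-80,4),(460,262)),O((-60,-80,4),(326,262))]
x,r=fit(o,[485,362,-.45],c);print(x.round(3),r.round(1).tolist(),flush=True)
assert abs(x[0]-484.6)<8 and abs(x[1]-362.2)<8 and abs(r).max()<2
g=R.from_euler('z',x[2]).apply([-40,0,0])[:2]+x[:2]
bot.grip(.6,100)
bot.move_ptp([*g,110],[np.pi,0,np.pi/2+x[2]])
hit=bot.movel([*g,11],max_speed=80,threshold=8); pr("down",hit)
bot.grip(0,100); pr("grip")
bot.movel([*g,120],max_speed=100); pr("lift")
# over the deck
M=np.array([578.5,-1]); yaw=-.10
f=lambda mx,my=0:R.from_euler('z',yaw).apply([mx,my,0])[:2]+M
t=f(-58)   # rib; plain edge 100 beyond -> machine x 42
bot.move_ptp([*t,120],[np.pi,0,np.pi/2+yaw])
bot.movel([*t,52],max_speed=80); pr("above deck")
im=imaging.capture("side"); cv2.imwrite("pics/d1.png",cv2.resize(im[130:250,120:320],(800,480),interpolation=cv2.INTER_CUBIC))
m=imaging.camera_model("wrist"); im=imaging.capture("wrist"); pickle.dump(m,open("w3.pkl","wb")); cv2.imwrite("pics/w3.png",cv2.resize(im,(800,600),interpolation=cv2.INTER_CUBIC))
E
```

```text
[ 4.86267e+02  3.62880e+02 -4.46000e-01] [[-0.4, -0.6], [0.4, -0.3], [0.2, 0.5], [-0.2, 0.8]]
down False 24.71 [450.6 380.5  11.6] [-0.4  0.6  0.2] 0.595
grip 25.17 [450.4 380.3  11.5] [-1.5 -0.4  5. ] 0.098
lift 26.41 [449.7 379.8 119.2] [-0.3 -0.2 -2.9] 0.093
above deck 28.83 [521.3   4.7  52.4] [ 0.9  0.6 -2.4] 0.091
```

View pics/d1.png

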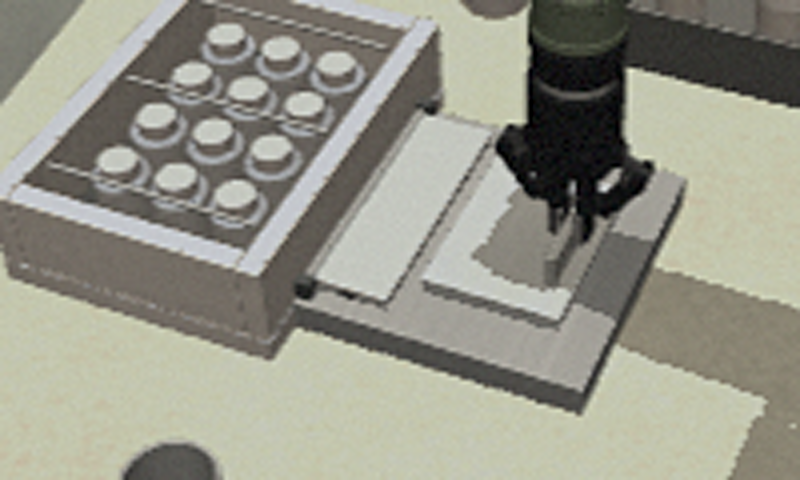

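View pics/w3.png

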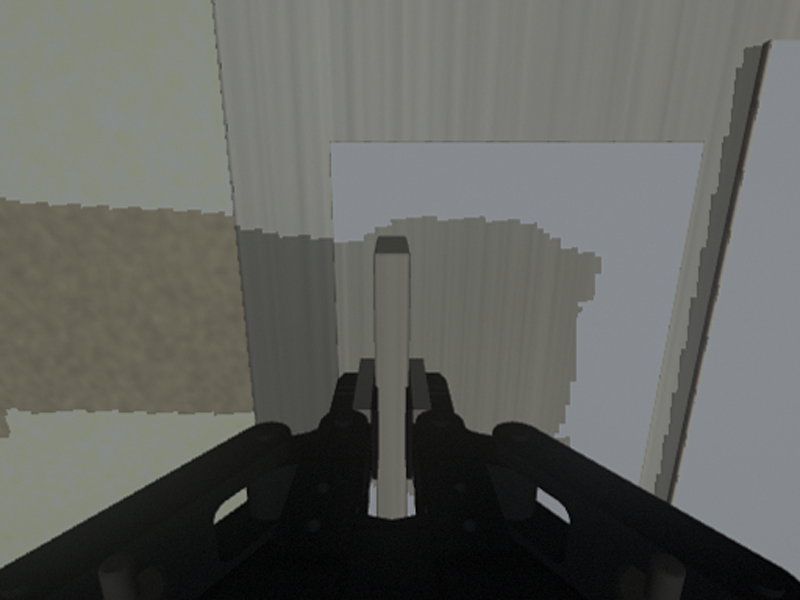

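Plate is held level over the deck with its edge parallel to the lip (side view: edge (425,285)–(500,150), lip (390,300)–(490,130)). Lowering until it touches.

```bash
python3 - <<'E'
from bottles import *
M=np.array([578.5,-1]); yaw=-.10
f=lambda mx,my=0:R.from_euler('z',yaw).apply([mx,my,0])[:2]+M
t=f(-58)
hit=bot.movel([*t,36],max_speed=25,threshold=8); bot.dwell(.2); pr("touch",hit); z=bot.get_state()['tcp_pos'][2]
for dz in (1,2):
    bot.movel([*t,z-dz],max_speed=10); bot.dwell(.2); pr("press",dz); print(bot.get_state()['wrist_torque'].round(2))
    if bot.get_state()['contact_force'][2]>18: break
E
```

```text
touch True 29.61 [520.9   4.7  41.5] [-0.5 -0.2  5.3] 0.094
press 1 30.06 [520.9   4.8  41.6] [-4.  -0.4 10.8] 0.094
[0.04 0.81 0.04]
press 2 30.51 [520.9   4.8  41.5] [-6.7  0.7 21.3] 0.096
[0.11 1.41 0.  ]
```

```bash
python3 - <<'E'
from bottles import *
M=np.array([578.5,-1]); yaw=-.10
f=lambda mx,my=0:R.from_euler('z',yaw).apply([mx,my,0])[:2]+M
def mach(): 
    p=bot.get_state()['tcp_pos']; return R.from_euler('z',-yaw).apply([p[0]-M[0],p[1]-M[1],0])[:2].round(1)
for mx in (-46,-30,-18):
    hit=bot.movel([*f(mx),40.4],max_speed=30,threshold=20); pr(mx,hit,mach())
    if hit: break
im=imaging.capture("side"); cv2.imwrite("pics/e1.png",cv2.resize(im[150:230,170:290],(780,520),interpolation=cv2.INTER_CUBIC))
E
```

```text
-46 True [-58.1  -0. ] 30.77 [520.7   4.8  41.5] [-1.9 -0.5  5.9] 0.095
```

View pics/e1.png

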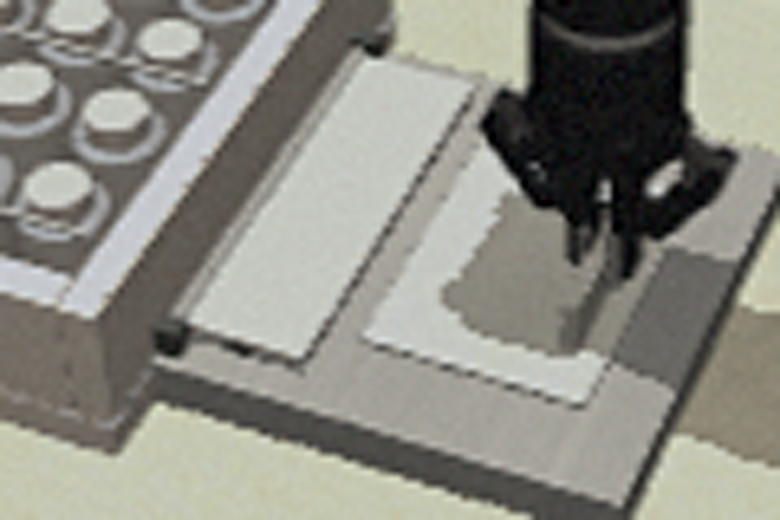

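Plate is flat on the deck, edge about 15 mm short of the lip; the unloading of the press tripped the threshold. Continuing.

```bash
python3 - <<'E'
from bottles import *
M=np.array([578.5,-1]); yaw=-.10
f=lambda mx,my=0:R.from_euler('z',yaw).apply([mx,my,0])[:2]+M
def mach(): 
    p=bot.get_state()['tcp_pos']; return R.from_euler('z',-yaw).apply([p[0]-M[0],p[1]-M[1],0])[:2].round(1)
for mx in (-52,-46,-40,-32,-24,-17):
    hit=bot.movel([*f(mx),40.6],max_speed=30,threshold=16); pr(mx,hit,mach())
    if hit: break
E
```

```text
-52 True [-58.1  -0.1] 31.03 [520.7   4.8  41.6] [-2.5  0.3  6. ] 0.096
```

```bash
python3 - <<'E'
from bottles import *
M=np.array([578.5,-1]); yaw=-.10
f=lambda mx,my=0:R.from_euler('z',yaw).apply([mx,my,0])[:2]+M
def mach(): 
    p=bot.get_state()['tcp_pos']; return R.from_euler('z',-yaw).apply([p[0]-M[0],p[1]-M[1],0])[:2].round(1)
for mx in (-56,-54,-52,-49):
    hit=bot.movel([*f(mx),41.4],max_speed=20,threshold=35); pr(mx,hit,mach())
    if hit: break
E
```

```text
-56 False [-56.4   0. ] 31.33 [522.4   4.7  41.8] [-4.2  0.4  6.5] 0.093
-54 False [-54.6   0.1] 31.58 [524.1   4.5  41.7] [-4.5  1.1  7.6] 0.091
-52 False [-52.8   0.1] 31.83 [526.    4.3  41.7] [-4.9  0.9  7.4] 0.093
-49 False [-49.6   0.1] 32.13 [529.1   4.   41.8] [-5.3  0.9  6.6] 0.093
```

```bash
python3 - <<'E'
from bottles import *
M=np.array([578.5,-1]); yaw=-.10
f=lambda mx,my=0:R.from_euler('z',yaw).apply([mx,my,0])[:2]+M
def mach(): 
    p=bot.get_state()['tcp_pos']; return R.from_euler('z',-yaw).apply([p[0]-M[0],p[1]-M[1],0])[:2].round(1)
for mx in (-44,-38,-30,-22,-16):
    hit=bot.movel([*f(mx),41.3],max_speed=25,threshold=12); pr(mx,hit,mach()); print(bot.get_state()['wrist_torque'].round(2))
    if hit: break
im=imaging.capture("side"); cv2.imwrite("pics/e2.png",cv2.resize(im[150:230,170:290],(780,520),interpolation=cv2.INTER_CUBIC))
E
```

```text
-44 False [-44.4   0.1] 32.48 [534.3   3.5  41.7] [-4.8  1.2  6.2] 0.095
[0.1  0.21 0.  ]
-38 False [-38.3   0.1] 32.88 [540.4   2.9  41.7] [-4.   0.2  7.2] 0.091
[0.09 0.13 0.01]
-30 False [-30.2   0.1] 33.34 [548.5   2.1  41.7] [-4.5  0.7  6.3] 0.093
[0.08 0.18 0.  ]
-22 False [-22.2   0.1] 33.81 [556.5   1.3  41.7] [-3.6  0.   6.5] 0.091
[0.15 0.08 0.03]
-16 False [-16.2   0.1] 34.2 [562.4   0.7  41.8] [-3.9  0.3  6. ] 0.093
[0.07 0.13 0.03]
```

```bash
python3 - <<'E'
from bottles import *
M=np.array([578.5,-1]); yaw=-.10
f=lambda mx,my=0:R.from_euler('z',yaw).apply([mx,my,0])[:2]+M
def mach(): 
    p=bot.get_state()['tcp_pos']; return R.from_euler('z',-yaw).apply([p[0]-M[0],p[1]-M[1],0])[:2].round(1)
for mx in np.arange(-14,-1,1.):
    bot.movel([*f(mx),41.3],max_speed=15); s=bot.get_state(); pr(mx,mach(),s['wrist_torque'].round(2))
    if s['contact_force'][0]<-20: break
E
```

```text
-14.0 [-14.6   0.1] [ 0.1   0.27 -0.03] 34.53 [5.639e+02 5.000e-01 4.170e+01] [-5.1 -0.1  6.5] 0.094
-13.0 [-13.8   0.1] [ 0.09  0.4  -0.01] 34.78 [5.648e+02 5.000e-01 4.170e+01] [-5.7  0.1  7.4] 0.099
-12.0 [-12.8   0.1] [ 0.14  0.41 -0.02] 35.03 [5.657e+02 4.000e-01 4.170e+01] [-5.7  1.1  8.1] 0.098
-11.0 [-11.8   0.1] [0.09 0.45 0.03] 35.28 [5.667e+02 3.000e-01 4.170e+01] [-5.9  0.6  7.9] 0.097
-10.0 [-11.1   0.1] [0.09 0.5  0.07] 35.53 [5.674e+02 2.000e-01 4.170e+01] [-6.8  0.4  8. ] 0.093
-9.0 [-11.1  -0. ] [0.09 0.84 0.07] 35.78 [5.675e+02 1.000e-01 4.160e+01] [-8.4  0.6 10.7] 0.095
-8.0 [-11.1  -0. ] [0.09 1.3  0.07] 36.03 [5.674e+02 1.000e-01 4.160e+01] [-12.    0.3  12.2] 0.096
-7.0 [-11.1  -0. ] [0.09 1.79 0.09] 36.28 [5.674e+02 1.000e-01 4.160e+01] [-14.3  -0.1  15.1] 0.097
-6.0 [-11.1  -0. ] [0.14 2.25 0.11] 36.53 [5.675e+02 1.000e-01 4.160e+01] [-15.9   1.   17.3] 0.096
-5.0 [-11.1  -0. ] [0.09 2.71 0.08] 36.78 [5.674e+02 1.000e-01 4.160e+01] [-18.9   0.5  20.1] 0.094
-4.0 [-11.1  -0. ] [0.12 3.16 0.11] 37.03 [5.674e+02 1.000e-01 4.160e+01] [-21.5   1.9  22.9] 0.095
```

Stopped at rib x = −11 (expected −10): home. I'll ease the side push, set the down press, and look.

```bash
python3 - <<'E'
from bottles import *
M=np.array([578.5,-1]); yaw=-.10
f=lambda mx,my=0:R.from_euler('z',yaw).apply([mx,my,0])[:2]+M
bot.movel([*f(-8),40.6],max_speed=10); bot.dwell(.5)
for _ in range(3): bot.dwell(.3); pr(bot.get_state()['wrist_torque'].round(2),bot.get_state()['orientation'].round(4))
a=imaging.capture("side"); b=imaging.capture("scene")
A=cv2.resize(a[150:230,170:290],(600,400),interpolation=cv2.INTER_CUBIC); 
B=cv2.resize(b[150:350,50:350],(300,200)); C=np.zeros((600,600,3),np.uint8); C[:400]=A; C[400:,:300]=B
C[400:,300:]=cv2.resize(a[80:180,220:370],(300,200))
cv2.imwrite("pics/fin.png",C)
E
```

```text
[0.11 1.61 0.11] [-3.1219e+00  1.4000e-03  1.4716e+00] 38.39 [5.675e+02 1.000e-01 4.160e+01] [-13.9  -0.   18.6] 0.094
[0.08 1.63 0.14] [-3.1218e+00  1.3000e-03  1.4716e+00] 38.69 [5.675e+02 1.000e-01 4.150e+01] [-13.    1.   17.8] 0.096
[0.17 1.66 0.08] [-3.1219e+00  1.4000e-03  1.4716e+00] 38.99 [567.5   0.   41.6] [-13.4   0.7  18. ] 0.088
```

View pics/fin.png

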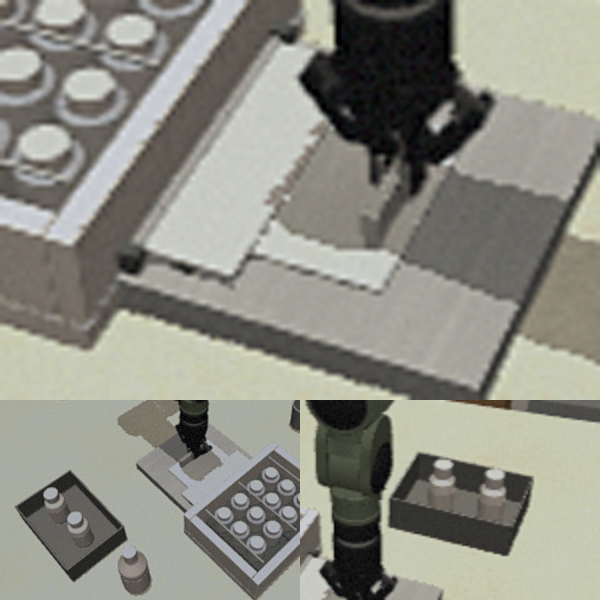

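The plate is flat, squarely under the flap, which lies level; both bottles stand in the tote. The tool leans 0.02 rad from the side push, so I'll ease that a bit more and hand in.

```bash
python3 - <<'E'
from bottles import *
M=np.array([578.5,-1]); yaw=-.10
f=lambda mx,my=0:R.from_euler('z',yaw).apply([mx,my,0])[:2]+M
bot.movel([*f(-9.5),40.2],max_speed=10); bot.dwell(.8)
fz=[]
for _ in range(3): bot.dwell(.2); s=bot.get_state(); fz.append(s['contact_force'][2]); pr(s['orientation'].round(4))
if min(fz)>13 and abs(s['tcp_pos'][0]-567.5)<1.5: bot.sign_off(); print("signed off")
E
```

```text
[-3.1247e+00  1.3000e-03  1.4715e+00] 40.4 [5.675e+02 1.000e-01 4.160e+01] [-9.9  0.5 16.8] 0.093
[-3.1246e+00  1.2000e-03  1.4715e+00] 40.6 [5.675e+02 1.000e-01 4.160e+01] [-10.4   0.2  16.9] 0.09
[-3.1246e+00  1.2000e-03  1.4715e+00] 40.8 [5.675e+02 1.000e-01 4.150e+01] [-9.3  0.6 16.9] 0.097
the job is handed in; nothing more can be done
signed off
```

I set both bottles upright in the tote. I then laid the plate on the deck, slid it under the flap to the stop, and handed in at about 41 s, still gripping it and pressing down.

**Last checks:**
- **Press:** about 17 N downward, with about 10 N of push toward the stop.
- **Plate at the stop:** it came to rest with the rib at machine x −11 mm. Fully home is −10 mm, so it is within about 1 mm by my calibration.
- **Flatness:** the tool height on the deck (41.6 mm) was about 30 mm above where I gripped the plate on the bench, which fits the plate lying flat.
- **Pictures:** before the final easing of the push, they showed the flap level, the plate edge under it and both bottles standing. The disinfectant bottle looked undisturbed. The last pictures did not show the whole beaker, but the arm stayed well clear of it.

**What disagreed or went unmeasured:**
- The first two slide attempts stopped early, because friction under the initial press was higher than expected. I slid with a lighter press instead.
- The tool leans about 0.017 rad under the push. I judged the plate itself level from the unchanged tool height; I did not measure its tilt.
- The stop is hidden, so both corners being home rests on the force stop and the plate looking parallel to the lip.

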